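# Row up the caps and stamp the copper one

## Robot

A 7-joint arm with a two-finger parallel gripper is mounted at the origin on the work surface. World frame = base frame: x ahead of the robot, y to its left, z up, the work surface at z = 0. Lengths are in m, angles in rad, forces in N, time in s.
With the tool pointing down it reaches from about 0.35 to 0.9 m from the base axis. Payload 19.9 kg.
Tool frame: the origin (TCP) lies at the very end of the fingers, on their centre line; the grasp point (between the pads) lies 19 mm behind it; z points along the fingers, y is the line along which they close (so a half turn about z gives the same grasp; the last joint's range is limited). The gripper opens to 85 mm and grips with 20 to 120 N. Pads are 22 mm wide; open, the fingers measure 114 mm over their backs; the gripper's body (76 mm by 85 mm) begins 54 mm behind the grasp point. The pads swing forward as they close: fully open they stand 13 mm farther back than shut.
Start: joints at [1.143, 0.417, -0.01, 1.614, 0.005, 1.111, -0.053], TCP at [0.235, -0.579, 0.204] pointing down, gripper open.
Joint ranges: [-2.81, 2.81], [-0.39, 2.02], [-1.27, 1.25], [0.06, 2.57], [-1.19, 4.33], [0.19, 2], [-2.82, 2.82]. Speed limits (rad/s): [1.89, 1.89, 2.39, 2.39, 3.01, 3.01, 3.01].

## Interface

Orientations are given as a rotation vector (axis times angle).
In Python, from bench import * gives the robot as it stands. Calls block until the motion is done:
- move_ptp(position, orientation): joint-space move of the TCP to a pose.
- movel(position, rot=None, max_speed=0.15): straight line of the TCP; rot=None keeps the orientation; max_speed is the mean speed in m/s.
- move_joints(angles): joint-space move.
- gripper_open() and grasp(): open the fingers fully, or close them until they stop; the grip force is fixed at half the most.
- dwell(seconds).
- inverse_kinematics(position, orientation): joint angles nearest the present ones, or None.
- snapshot(name): name is "side" or "top"; returns a dict with "pixels" (384x512x3 uint8, blue, green, red), "fx", "fy", "cx", "cy" (pixels), "rvec" (rotation vector, rad) and "tvec" (3), from world to camera coordinates, as OpenCV has them. Camera axes: x right, y down, z forward; pixel columns grow to the right and rows downward; lengths in m; the calibration is good to about 2 mm. A picture is of the moment at which its call begins. There is no depth.
A pose or a line that the arm cannot do raises MotionError and nothing moves.
- finish_job(): hands the job in; it is judged then, once.
Readings, each from a call of its own:
- read_time(): time.
- read_qpos(): joint angles.
- read_joint_velocities(): joint speeds.
- read_joint_efforts(): joint torques, N m.
- read_tcp_pos(): TCP position.
- read_ee_rot(): TCP orientation.
- read_wrist_force(): force on the tool from outside, world axes, zero at the start.
- read_moment(): the same for the moment, N m.
- read_gripper_width(): finger opening in m.
- read_finger_force(): force on a finger pad.
Only numpy, scipy, OpenCV 4.12 (cv2) and the standard library are available. Lean on these libraries where they do the work, as an engineer would, in place of code of your own. Each camera call takes 0.05 s, during which the arm holds its last target. There are 200 camera calls.

## Task

Lift the red handle of the tray so that the three loose round caps slide into a single row against the brass fence, and lower the tray gently until it lies flat again. Then take the spring stamp from its cork rest, press it squarely and firmly (without driving it hard) on the middle of the copper cap only, lift it straight off without sliding, and stand it upright on the cork rest again, leaving the caps in their row and the other things on the bench alone.

Things in the scene. Friction and masses are not known exactly. Their poses are not given: they have to be found in the camera images.
- fence (a point): Foot of the brass fence (300 mm long, 28 mm high) on the far side of the hinged aluminium tray: on the tray's floor, at the fence's inner face, half-way along. x points across the tray from handle side to fence, y along the fence, z up from the floor. Inner floor x -170 to 0, y -140 to 140 mm, 32 mm above the bench. Other walls 14 mm high, 10 mm thick. Moves with the tray.
- tray_hinge (a point): Middle of the tray's hinge axis, which runs along y under the fence, 26 mm above the bench: 10 mm beyond point fence in x, 6 mm below it. Same axes as fence.
- tray_handle (a point): Middle of the red round handle bar (12 mm thick, 110 mm long, parallel to the fence, a post at each end) over the tray's edge opposite the fence. 215 mm from the hinge axis in -x and 55 mm above it; 81 mm above the bench with the tray flat; its axis 25 mm outside the tray's outer wall face. Same axes as fence.
- tray (a joint): Angle of the tray (rad): 0 flat on its green base, grows to 0.9 as the handle side is lifted. It falls shut if let go. The floor is slippery: caps slide once tilted by 0.17 to 0.25, so 0.35 to 0.5 moves all of them within a second. Tray and caps weigh about 0.9 kg.
- copper_cap_center (a point): Centre (half-way up) of the bright copper cap, a flat disc 70 mm across and 12 mm thick with a thin white ring of 47 mm around its middle; z up. The one to be stamped, in the middle of its top (44 mm above the bench with the tray flat).
- ceramic_cap_center (a point): Centre (half-way up) of the dull grey ceramic cap, same size, with a black ring. Not to be stamped.
- chrome_cap_center (a point): Centre (half-way up) of the bright chrome cap, same size, with a black ring. Not to be stamped.
- stamp_grip (a point): On the axis of the round spring stamp, 90 mm above its face and 36 mm below its top; z up along the stamp. It stands upright, 126 mm tall, 0.24 kg: from below, steel foot 38 mm across and 12 mm high, yellow stem, brass collar 32 mm, dark wooden handle 28 mm across (50 to 118 mm above the face).
- stamp_face (a point): Centre of the flat underside (marking face) of the stamp's steel foot.
- stamp_foot (a joint): How far the foot has sunk towards the handle (m): 0 with the spring out, 0.012 at the stop. The spring pushes with about 4 N at the start of travel, plus 1 N per mm, so 10 N at 6 mm. A firm mark needs the foot sunk by about half its travel or more.
- rest: Round cork rest on which the stamp stands, fixed to the bench, 100 mm across and 8 mm high. Origin at the centre of its underside.
- choke: Bystander: black iron choke, 95 x 76 x 60 mm. Origin at the centre of its underside.
- coil: Bystander: upright copper-wound coil former, 66 mm across, 90 mm tall. Origin at the centre of its underside.
- lamp_holder: Bystander: chrome pilot-lamp holder with amber glass, 60 mm across, 85 mm tall. Origin at the centre of its underside.
- nut_driver: Bystander: bone-handled nut driver lying down, 207 mm long, 26 mm high. Origin under the joint of handle and shaft.
There are look-alikes about, which are no part of the job. Leave any green look-alike of the part that bears ceramic_cap_center alone. Of the things that look like the rest, the larger one is meant.

How it is judged:
On the way, in this order (a step that is already met when the one before it is completed fails the run):
1. the tray is tilted (more than 0.2 rad) towards the fence (value of joint tray above 0.2 rad), for 0.1 s.
2. the tray is flat again and all three caps lie in a row against the fence (gap at most 5 mm) (value of joint tray below 0.02 rad and x of each of copper_cap_center, ceramic_cap_center, chrome_cap_center in the frame of fence above -0.04 m and z of each of copper_cap_center, ceramic_cap_center, chrome_cap_center in the frame of fence below 0.01 m), for 0.2 s.
3. the stamp is pressed on the copper cap: foot sunk 5 mm or more, face within 8 mm of the cap's middle, stamp within 0.1 rad of upright (value of joint stamp_foot above 0.005 m and contact force between stamp and copper_cap above 4 N and horizontal distance between stamp_face and copper_cap_center below 0.008 m and angle between stamp_grip's own z axis and vertical below 0.1 rad), for 0.25 s.
4. the stamp is lifted 30 mm or more straight off the cap (still within 15 mm of its middle line), the cap staying against the fence (z of stamp_face in the frame of copper_cap_center above 0.036 m and horizontal distance between stamp_face and copper_cap_center below 0.015 m and x of copper_cap_center in the frame of fence above -0.04 m).
At the end, for the whole second after the job is handed in: The tray lies flat (under 0.02 rad), all three caps lie on its floor within 5 mm of touching the fence, and the stamp stands upright (within 0.06 rad), released and at rest on the cork, the middle of its face within 35 mm of the cork's middle (all of step 2 and horizontal distance between stamp_face and rest below 0.035 m and angle between stamp_grip's own z axis and vertical below 0.06 rad and height (world z) of stamp_face between 0.004 and 0.012 m and linear speed of stamp below 0.02 m/s).
It fails at once if the stamp is pressed harder than 28 N on the copper cap (contact force between stamp and copper_cap above 28 N).
It fails at once if the stamp touches the copper cap more than 12 mm from its middle, or leaning more than 0.15 rad (a sliding or crooked mark) (contact force between stamp and copper_cap above 1 N and (horizontal distance between stamp_face and copper_cap_center above 0.012 m or angle between stamp_grip's own z axis and vertical above 0.15 rad)).
It fails at once if the stamp touches the ceramic or the chrome cap (contact force between stamp and ceramic_cap above 1 N or contact force between stamp and chrome_cap above 1 N).
It fails at once if the tray is dropped (falls faster than 2 rad/s) (velocity of joint tray below -2 rad/s).
It fails at once if a bystander is moved more than 20 mm (distance of any of choke, coil, lamp_holder, nut_driver from where it was at the start of the episode above 0.02 m).
It also fails if it takes over 72 s, if anything falls off the work surface, if the arm or the gripper's body presses on something with over 40 N, if the wrist force passes 120 N, or if a joint passes its speed limit or range.

## Working session

There is one attempt and no reset: what is moved stays moved. The work goes in short steps, each a Python script; the robot and the scene stay as the last script left them, time stands still between calls to the robot, and variables do not carry over. Pictures are saved under pics/ and viewed, at most 10 in all, crops included, and the job is handed in when it is done.

```bash
ls; mkdir -p pics; cat > h.py <<'E'
from bench import *
import numpy as np, cv2
def cam(s):
    R=cv2.Rodrigues(np.array(s["rvec"],float))[0]; t=np.array(s["tvec"],float).ravel()
    return R,t
def ray(s,u,v):
    R,t=cam(s); d=R.T@np.array([(u-s["cx"])/s["fx"],(v-s["cy"])/s["fy"],1.]); return -R.T@t,d
def onz(s,u,v,z):
    o,d=ray(s,u,v); return o+d*(z-o[2])/d[2]
def proj(s,p):
    R,t=cam(s); q=R@np.array(p,float)+t; return np.array([q[0]/q[2]*s["fx"]+s["cx"],q[1]/q[2]*s["fy"]+s["cy"]])
E
python3 - <<'E'
from h import *
for n in("top","side"):
    s=snapshot(n); cv2.imwrite(f"pics/{n}0.png",cv2.resize(s["pixels"],(800,600),interpolation=cv2.INTER_CUBIC))
    np.save(f"{n}0.npy",s,allow_pickle=True); R,t=cam(s); print(n,s["fx"],s["cx"],s["cy"],-R.T@t,R[2])
E
```

```text
pics
top 390.2801326546427 254.12199195805294 185.38549381075464 [0.40475629 0.03681366 1.36398903] [ 0.16924711 -0.02234933 -0.98532021]
side 412.8690825784573 244.14626036993545 190.68185728280022 [0.09194919 0.98638702 0.78608455] [ 0.39558012 -0.74236867 -0.54074497]
```

View pics/top0.png

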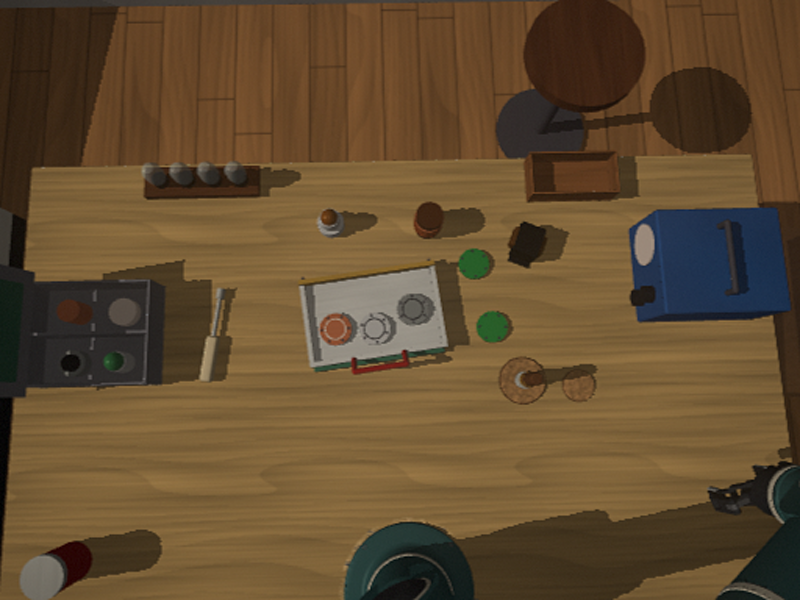

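View pics/side0.png

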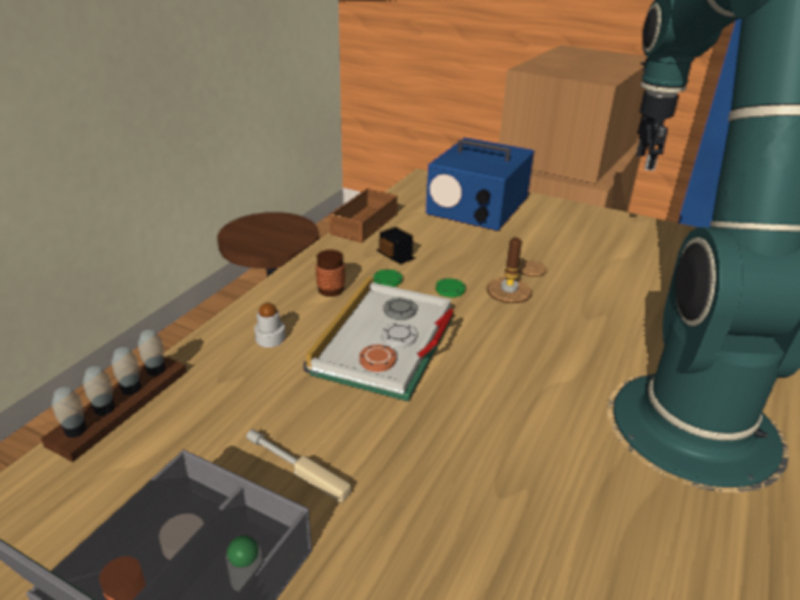

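The top view shows the tray in the middle: brass fence along (302,283)-(435,265), red handle at (381,363), copper cap (337,329), chrome (376,329) and ceramic (415,308).
- **Cap look-alikes:** the discs at (475,264) and (492,326) are green, so they stay untouched.
- **Cork rests:** the candidates are (522,380), which is larger and carries the stamp, and (579,385), which is smaller. The larger one is meant.

Next I'll measure and confirm with one enlarged crop.

```bash
cat > m.py <<'E'
from h import *
def blob(m,box):
    x0,y0,x1,y1=box; k=np.zeros_like(m); k[y0:y1,x0:x1]=m[y0:y1,x0:x1]
    c=max(cv2.findContours(k,cv2.RETR_EXTERNAL,cv2.CHAIN_APPROX_NONE)[0],key=cv2.contourArea)
    return c
if __name__=="__main__":
    T=np.load("top0.npy",allow_pickle=True).item(); S=np.load("side0.npy",allow_pickle=True).item()
    red=lambda s:cv2.inRange(cv2.cvtColor(s["pixels"],cv2.COLOR_BGR2HSV),(0,190,60),(4,255,255))|cv2.inRange(cv2.cvtColor(s["pixels"],cv2.COLOR_BGR2HSV),(174,190,60),(180,255,255))
    for n,s,b in(("top",T,(215,215,275,245)),("side",S,(262,190,300,235))):
        c=blob(red(s),b); r=cv2.minAreaRect(c); bx=cv2.boxPoints(r); print(n,"handle",r)
        ends=[(bx[i]+bx[(i+1)%4])/2 for i in range(4)]; print([onz(s,*e,0.081).round(4).tolist() for e in ends],"ctr",onz(s,*r[0],.081).round(4))
    hsv=cv2.cvtColor(T["pixels"],cv2.COLOR_BGR2HSV)
    for p in[(216,211),(241,211),(266,197),(334,243),(340,243),(320,243),(330,242),(235,177),(270,171)]: print(p,hsv[p[1],p[0]])
    a=cv2.resize(T["pixels"][160:280,185:395],(800,457),interpolation=cv2.INTER_CUBIC)
    b=cv2.resize(S["pixels"][145:195,300:355],(0,0),fx=3,fy=2.84,interpolation=cv2.INTER_CUBIC)
    o=np.zeros((600,800,3),np.uint8); o[:457]=a; o[458:600,:165]=b[:142]
    c=cv2.resize(S["pixels"][175:255,195:295],(177,142)); o[458:600,180:357]=c
    cv2.imwrite("pics/crop1.png",o)
E
python3 m.py
```

```text
top handle ((242.7647247314453, 232.55885314941406), (9.216353416442871, 35.16766357421875), 75.96376037597656)
[[0.4844, 0.0525, 0.081], [0.4821, -0.007, 0.081], [0.4552, 0.0458, 0.081], [0.4574, 0.105, 0.081]] ctr [0.4697 0.0491 0.081 ]
side handle ((279.2677917480469, 212.92227172851562), (5.388728141784668, 34.56671905517578), 28.810794830322266)
[[0.4701, 0.0703, 0.081], [0.4721, -0.0128, 0.081], [0.4527, 0.0752, 0.081], [0.4516, 0.1497, 0.081]] ctr [0.4613 0.0728 0.081 ]
(216, 211) [ 10 161 138]
(241, 211) [ 23  22 140]
(266, 197) [21 26 97]
(334, 243) [ 14 171  79]
(340, 243) [ 13 169  74]
(320, 243) [ 14 150 100]
(330, 242) [ 21  29 125]
(235, 177) [ 20  43 106]
(270, 171) [18 86 71]
```

View pics/crop1.png

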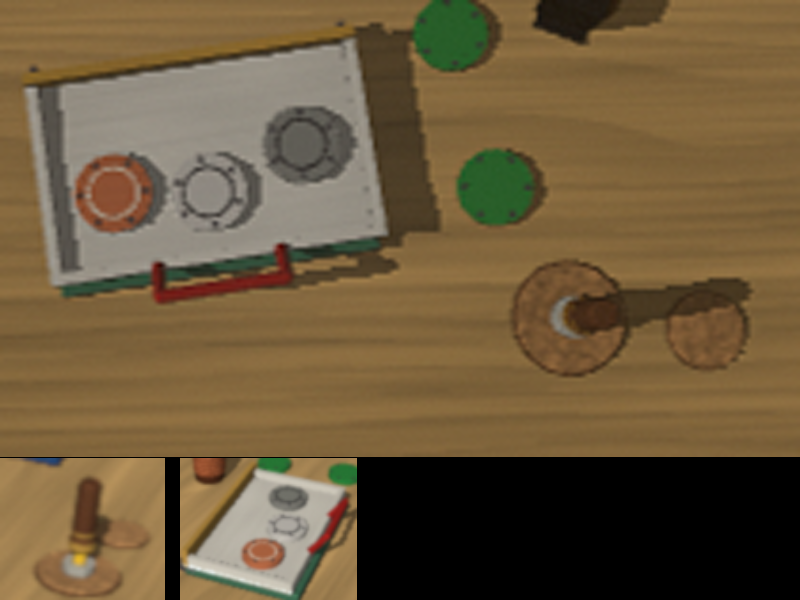

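The crop confirms it. The large cork at crop (570,318) carries the stamp, the small cork at (707,328) is the look-alike, and the green discs are decoys. The handle bar runs from crop (157,296) to (290,279), and copper is at (114,193).

```bash
cat > m2.py <<'E'
from m import *
T=np.load("top0.npy",allow_pickle=True).item(); S=np.load("side0.npy",allow_pickle=True).item()
f=lambda x,y,z:onz(T,185+x/3.8095-.37,160+y/3.8095-.37,z)
for n,p,q,z in(("handle",(157,296),(290,279),.081),("fencetopinner",(38,86),(350,40),.06),("wall",(55,287),(387,236),.046),("lwall",(27,88),(55,287),.046),("rwall",(355,40),(387,236),.046)):
    a,b=f(*p,z),f(*q,z); d=a-b; print(n,a.round(4),b.round(4),"mid",((a+b)/2).round(4),"len",np.linalg.norm(d).round(4),"ang",np.degrees(np.arctan2(d[1],d[0])).round(2))
print("cork",f(570,318,.008)," copper",f(114,193,.044))
# stamp: dark handle in both views
H=cv2.cvtColor(S["pixels"],cv2.COLOR_BGR2HSV); HT=cv2.cvtColor(T["pixels"],cv2.COLOR_BGR2HSV)
c=blob(cv2.inRange(H,(0,100,0),(14,255,75)),(318,148,342,178)); r=cv2.minAreaRect(c); print("side",r)
c2=blob(cv2.inRange(HT,(0,140,0),(12,255,85)),(330,232,352,252)); r2=cv2.minAreaRect(c2); print("top",r2,cv2.boundingRect(c2))
y=blob(cv2.inRange(H,(22,150,100),(35,255,255)),(310,170,340,195)); print("yellow",cv2.boundingRect(y),cv2.boundingRect(c))
# handle centre (84 mm above face -> z .092) by triangulation
o1,d1=ray(S,*r[0]);o2,d2=ray(T,*r2[0]);k=np.linalg.lstsq(np.c_[d1,-d2],o2-o1,rcond=None)[0];print("tri",o1+d1*k[0],o2+d2*k[1])
print("top at z.092",onz(T,*r2[0],.092),"side",onz(S,*r[0],.092))
E
python3 m2.py
```

```text
handle [0.4558 0.1046 0.081 ] [ 0.4672 -0.0096  0.081 ] mid [0.4615 0.0475 0.081 ] len 0.1147 ang 95.7
fencetopinner [0.6446 0.2084 0.06  ] [ 0.6797 -0.0707  0.06  ] mid [0.6622 0.0689 0.06  ] len 0.2814 ang 97.17
wall [0.4674 0.1957 0.046 ] [ 0.5044 -0.0981  0.046 ] mid [0.4859 0.0488 0.046 ] len 0.2961 ang 97.19
lwall [0.6456 0.2201 0.046 ] [0.4674 0.1957 0.046 ] mid [0.5565 0.2079 0.046 ] len 0.1799 ang 7.8
rwall [ 0.6826 -0.0764  0.046 ] [ 0.5044 -0.0981  0.046 ] mid [ 0.5935 -0.0872  0.046 ] len 0.1795 ang 6.94
cork [ 0.42882804 -0.26487195  0.008     ]  copper [0.5491577  0.14331479 0.044     ]
side ((331.20587158203125, 167.67648315429688), (1.697749376296997, 5.093247413635254), 14.03624439239502)
top ((339.0000305175781, 243.00003051757812), (7.155416965484619, 3.5777084827423096), 26.56505012512207) (335, 241, 8, 5)
yellow (325, 179, 3, 3) (330, 165, 3, 6)
tri [ 0.41723489 -0.26800744  0.0778762 ] [ 0.42751379 -0.26505328  0.07736491]
top at z.092 [ 0.42725492 -0.26161961  0.092     ] side [ 0.41074771 -0.24299105  0.092     ]
```

```bash
cat >> h.py <<'E'
from scipy.spatial.transform import Rotation as Ro
YAW=np.radians(7.1); EX=np.array([np.cos(YAW),np.sin(YAW),0]); EY=np.array([-np.sin(YAW),np.cos(YAW),0]); EZ=np.array([0,0,1.])
HM=np.array([.4615,.0475,.081]); HINGE=HM+.215*EX-.055*EZ; FENCE=HINGE-.010*EX+.006*EZ
def down(y):  # tool pointing down, fingers closing along y
    y=np.array(y,float); y/=np.linalg.norm(y); z=-EZ; return Ro.from_matrix(np.c_[np.cross(y,z),y,z])
def tilt(th,sg):  # tcp pose holding the handle with tray at th
    q=Ro.from_rotvec(EY*th); r=q*down(sg*EX); p=HINGE+q.apply(HM-HINGE); return p+.019*r.as_matrix()[:,2], r.as_rotvec()
E
python3 - <<'E'
from h import *
print(read_tcp_pos(),read_ee_rot(),read_gripper_width(),read_time())
for sg in(1,-1):
    for th in(0,.1,.2,.3,.4,.45):
        p,r=tilt(th,sg); q=inverse_kinematics(p,r); print(sg,th,p.round(3),None if q is None else np.round(q,2))
    for y in (EX,EY,[1,0,0],[0,1,0]):
        print("stamp",y,[None if (q:=inverse_kinematics(p,down(np.array(y)*sg).as_rotvec())) is None else np.round(q,2) for p in([.43,-.265,.08],[.63,.15,.12])])
E
```

```text
[ 0.23507706 -0.57874953  0.20324328] [-3.08231533e+00 -6.02047717e-01  4.01968299e-04] 0.08516066037817589 0.1
1 0 [0.462 0.048 0.062] [ 0.43  0.43 -0.7   2.1   0.4   0.75 -0.41]
1 0.1 [0.466 0.048 0.083] [ 0.39  0.44 -0.67  2.    0.33  0.91 -0.34]
1 0.2 [0.473 0.049 0.104] [ 0.36  0.48 -0.66  1.9   0.29  1.08 -0.31]
1 0.3 [0.482 0.05  0.124] [ 0.34  0.53 -0.65  1.79  0.28  1.24 -0.3 ]
1 0.4 [0.492 0.051 0.143] [ 0.31  0.59 -0.64  1.67  0.27  1.39 -0.3 ]
1 0.45 [0.498 0.052 0.152] [ 0.29  0.62 -0.63  1.61  0.26  1.47 -0.29]
stamp [0.99233194 0.12360148 0.        ] [array([ 0.83,  0.4 , -0.41,  2.  ,  0.22,  0.78,  0.42]), array([ 0.22,  0.65, -0.72,  1.61,  0.47,  1.07, -0.51])]
stamp [-0.12360148  0.99233194  0.        ] [array([ 1.02,  0.44, -0.64,  2.  ,  0.36,  0.81,  1.87]), array([ 0.28,  0.69, -0.82,  1.61,  0.55,  1.1 ,  1.01])]
stamp [1, 0, 0] [array([ 0.81,  0.4 , -0.38,  2.  ,  0.21,  0.78,  0.31]), array([ 0.22,  0.65, -0.72,  1.61,  0.47,  1.07, -0.63])]
stamp [0, 1, 0] [array([ 1.01,  0.44, -0.62,  2.  ,  0.35,  0.81,  1.76]), array([ 0.29,  0.69, -0.84,  1.61,  0.57, 
[... 325 characters left out ...]
[-0.87  0.79  1.08  1.71 -0.55  1.47 -2.63]
-1 0.45 [0.498 0.052 0.152] [-0.85  0.82  1.08  1.65 -0.55  1.55 -2.63]
stamp [0.99233194 0.12360148 0.        ] [array([ 0.37,  0.37,  0.15,  2.02, -0.08,  0.76, -2.46]), array([ 0.42,  0.81, -1.09,  1.6 ,  0.76,  1.2 ,  2.44])]
stamp [-0.12360148  0.99233194  0.        ] [array([ 0.6 ,  0.37, -0.13,  2.01,  0.07,  0.76, -1.02]), array([ 0.16,  0.62, -0.63,  1.61,  0.41,  1.05, -2.04])]
stamp [1, 0, 0] [array([ 0.35,  0.37,  0.17,  2.02, -0.09,  0.76, -2.57]), array([ 0.42,  0.81, -1.09,  1.6 ,  0.76,  1.2 ,  2.31])]
stamp [0, 1, 0] [array([ 0.58,  0.37, -0.11,  2.01,  0.06,  0.76, -1.13]), array([ 0.15,  0.62, -0.62,  1.61,  0.4 ,  1.04, -2.15])]
```

```bash
python3 - <<'E'
from h import *
p=read_tcp_pos(); movel([p[0],p[1],.30],max_speed=.2)
P,r=tilt(0,1)
move_ptp(P+[0,0,.12],r); print(read_time(),read_tcp_pos())
movel(P,max_speed=.12); print(read_tcp_pos(),read_wrist_force())
grasp(); print("w",read_gripper_width(),read_wrist_force(),read_tcp_pos(),read_time())
s=snapshot("side"); cv2.imwrite("pics/g1.png",cv2.resize(s["pixels"][120:312,130:386],(800,600),interpolation=cv2.INTER_CUBIC))
E
```

```text
3.1417 [0.46178078 0.04669772 0.18204316]
[0.46191825 0.04754571 0.06256032] [ 0.47559457  0.02869947 -0.59996798]
w 0.00026376748460774763 [0.33587378 0.98964014 0.41333602] [0.46147779 0.0475084  0.06198139] 5.0583
```

View pics/g1.png

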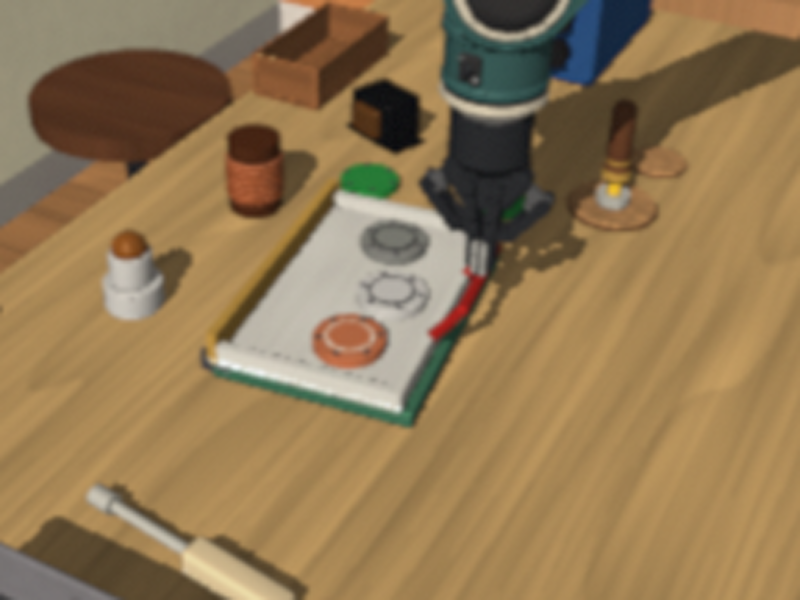

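The fingers closed on nothing. In this crop the fingertips are at (478,272), next to the far end of the bar, so my handle estimate is off. I'll project the TCP and the bar model into both views to check.

```bash
python3 - <<'E'
from h import *
o=np.zeros((600,800,3),np.uint8)
for i,(n,b) in enumerate((("side",(240,160,320,260)),("top",(200,180,280,280)))):
    s=snapshot(n); x0,y0,x1,y1=b; c=cv2.resize(s["pixels"][y0:y1,x0:x1],(400,500),interpolation=cv2.INTER_CUBIC)
    def mk(p,col): 
        q=(proj(s,p)-[x0,y0]+.5)*5; cv2.circle(c,tuple(int(v) for v in q),4,col,1); return proj(s,p).round(1)
    print(n,"tcp",mk(read_tcp_pos(),(255,255,0)),"bar",[mk(HM+k*.055*EY,(0,255,0)) for k in(-1,0,1)])
    [mk(FENCE+k*.15*EY+.028*EZ,(255,0,255)) for k in(-1,0,1)]
    o[:500,400*i:400*i+400]=c
    np.save(f"{n}1.npy",s,allow_pickle=True)
cv2.imwrite("pics/ov.png",o)
E
```

```text
side tcp [282.3 213.8] bar [array([288., 199.]), array([282.8, 208.6]), array([277.1, 218.8])]
top tcp [243.4 235.3] bar [array([260. , 232.5]), array([243.3, 235.1]), array([226.6, 237.6])]
```

View pics/ov.png

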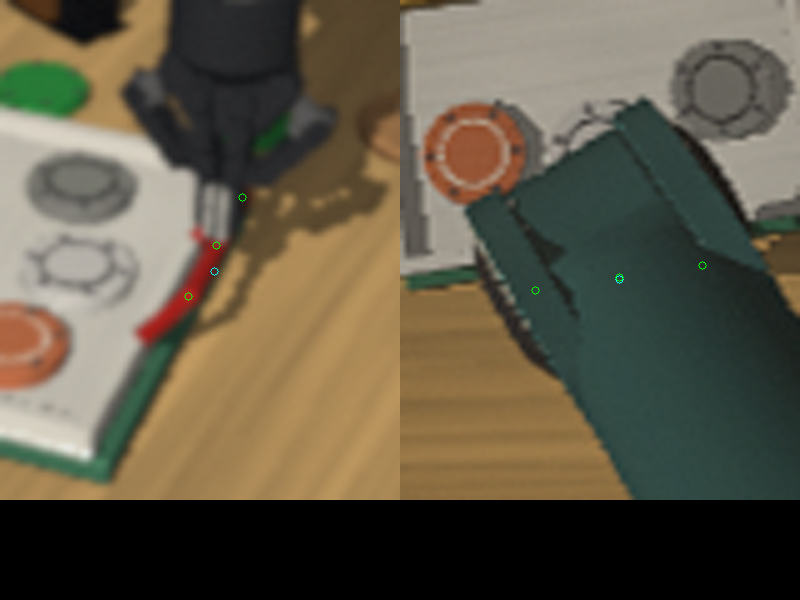

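```bash
python3 - <<'E'
from m import *
T=np.load("top0.npy",allow_pickle=True).item(); S=np.load("side0.npy",allow_pickle=True).item()
print({k:np.shape(v) if k=="pixels" else v for k,v in S.items()}); print({k:v for k,v in T.items() if k!="pixels"})
def cen(s,lo,hi,box,z):
    c=blob(cv2.inRange(cv2.cvtColor(s["pixels"],cv2.COLOR_BGR2HSV),lo,hi),box); e=cv2.fitEllipse(cv2.convexHull(c)); return np.round(e[0],1),onz(s,*e[0],z).round(4),np.round(e[1],1)
for n,lo,hi,bt,bs,z in(("copper",(5,130,90),(14,255,255),(200,195,232,225),(225,215,258,240),.044),
 ("green1",(45,100,30),(75,255,255),(290,155,318,182),(230,165,262,186),.012),("green2",(45,100,30),(75,255,255),(300,195,330,222),(275,175,302,193),.012)):
    print(n,"top",cen(T,lo,hi,bt,z),"side",cen(S,lo,hi,bs,z))
E
```

```text
{'pixels': (384, 512, 3), 'fx': 412.8690825784573, 'fy': 412.8690825784573, 'cx': 244.14626036993545, 'cy': 190.68185728280022, 'rvec': array([ 0.64582974, -2.49412242,  1.36754349]), 'tvec': array([0.54125946, 0.22322179, 1.12096082])}
{'fx': 390.2801326546427, 'fy': 390.2801326546427, 'cx': 254.12199195805294, 'cy': 185.38549381075464, 'rvec': array([ 2.11342812, -2.16932162,  0.20458891]), 'tvec': array([0.02352593, 0.62943815, 1.27628489])}
copper top (array([214.4, 210.3]), array([0.5491, 0.1439, 0.044 ]), array([19.5, 19.8])) side (array([241.5, 229.2]), array([0.5428, 0.1528, 0.044 ]), array([15.4, 21.6]))
green1 top (array([302.7, 168.3]), array([ 0.6943, -0.168 ,  0.012 ]), array([18.8, 19.2])) side (array([247.8, 177.3]), array([ 0.6899, -0.1626,  0.012 ]), array([ 9.8, 19. ]))
green2 top (array([314.6, 208.6]), array([ 0.5495, -0.2026,  0.012 ]), array([19.2, 19.6])) side (array([287.9, 183.7]), array([ 0.5447, -0.1944,  0.012 ]), array([11.9, 18.7]))
```

```bash
python3 - <<'E'
from h import *
S0=np.load("side0.npy",allow_pickle=True).item(); S1=np.load("side1.npy",allow_pickle=True).item()
x0,y0,x1,y1=250,175,300,250; o=[]
for i,s in enumerate((S0,S1)):
    c=cv2.resize(s["pixels"][y0:y1,x0:x1],(400,600),interpolation=cv2.INTER_NEAREST)
    if i==0:
        for k in(-1,1):
            for P in([HM+k*.055*EY,HM+k*.055*EY+.025*EX-.035*EZ]):
                q=(proj(s,P)-[x0,y0]+.5)*8; cv2.circle(c,tuple(int(v) for v in q),5,(0,255,0),1)
        for k in(-1,1):
            P=HM+k*.15*EY+.025*EX-.035*EZ; q=(proj(s,P)-[x0,y0]+.5)*8; cv2.circle(c,tuple(int(v) for v in q),5,(255,0,255),2)
    o.append(c)
cv2.imwrite("pics/ov2.png",np.hstack(o))
E
```

```text
(no output)
```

View pics/ov2.png

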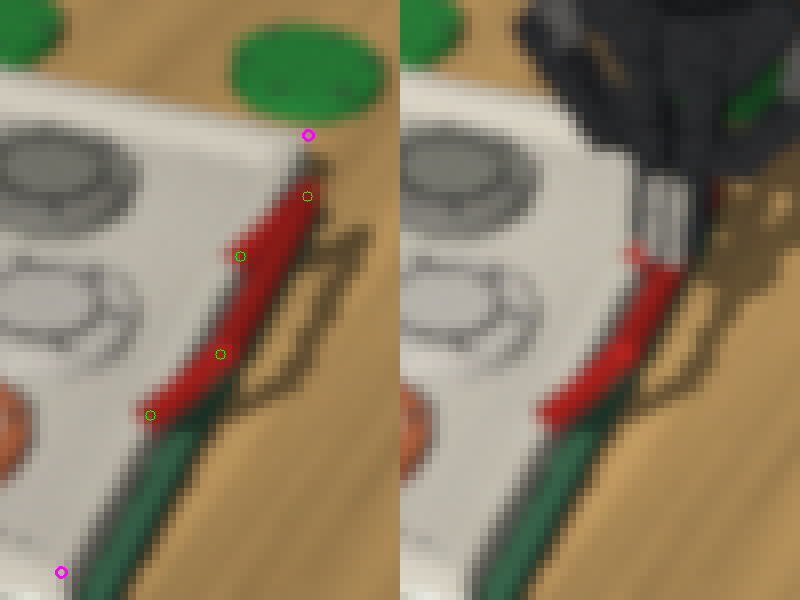

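```bash
python3 - <<'E'
from h import *
print(read_gripper_width(),read_finger_force(),read_wrist_force(),read_moment(),read_tcp_pos(),read_ee_rot(),read_time())
S=np.load("side1.npy",allow_pickle=True).item(); print(proj(S,read_tcp_pos()))
E
```

```text
0.00016069333256565785 0.0 [ 0.30895406  0.43552755 -0.31349073] [ 0.06135183  0.01433002 -0.03284771] [0.46148493 0.04750911 0.06198318] [-2.07962958e+00 -2.35466253e+00  2.14156501e-05] 5.2083
[282.34187562 213.77141467]
```

The handle model fits both views: the bar ends and post feet line up. The pads show a flat end at about z 0.085, just above the bar, so the real fingertips seem about 20 mm higher than the TCP reading suggests. I'll go deeper in steps, watching the force; the clearance to the wall is safe either way.

```bash
python3 - <<'E'
from h import *
S=np.load("side0.npy",allow_pickle=True).item(); print("start tcp proj",proj(S,[.23507,-.57875,.20324]),proj(S,[.23507,-.57875,.2162]))
P,r=tilt(0,1)
movel(P+[0,0,.05]); gripper_open(); print(read_gripper_width())
for dz in(0,-.009,-.018):
    movel(P+[0,0,dz],max_speed=.08); print(dz,read_tcp_pos(),read_wrist_force())
grasp(); print("w",read_gripper_width(),read_finger_force(),read_wrist_force(),read_time())
E
```

```text
start tcp proj [409.6118663  114.62657051] [410.42200562 111.32966342]
0.08545285705013604
0 [0.46164965 0.04766354 0.06214029] [ 0.25830888 -0.27883845 -0.54287619]
-0.009 [0.46133191 0.04744108 0.05284951] [ 1.37818483 -0.41422622  0.36904511]
-0.018 [0.4612095  0.04752906 0.04360826] [-0.96415886 -0.60129975 -0.44248011]
w 0.00972275900834809 58.59345853328705 [-3.94864695 -0.86414413  8.60854398] 8.4583
```

```bash
python3 - <<'E'
from h import *
P,r=tilt(0,1)
gripper_open(); movel(P+[0,0,-.027],max_speed=.08); print(read_tcp_pos(),read_wrist_force())
grasp(); print("w",read_gripper_width(),read_finger_force(),read_wrist_force(),read_time())
s=snapshot("side"); cv2.imwrite("pics/g2.png",cv2.resize(s["pixels"][150:246,216:344],(800,600),interpolation=cv2.INTER_CUBIC))
E
```

```text
[0.46104899 0.04753425 0.03439774] [ 0.64865322  0.27080944 -0.86318837]
w 0.010320000438555507 58.446418046951294 [-4.09346979 -0.72122265  6.58037935] 10.125
```

View pics/g2.png

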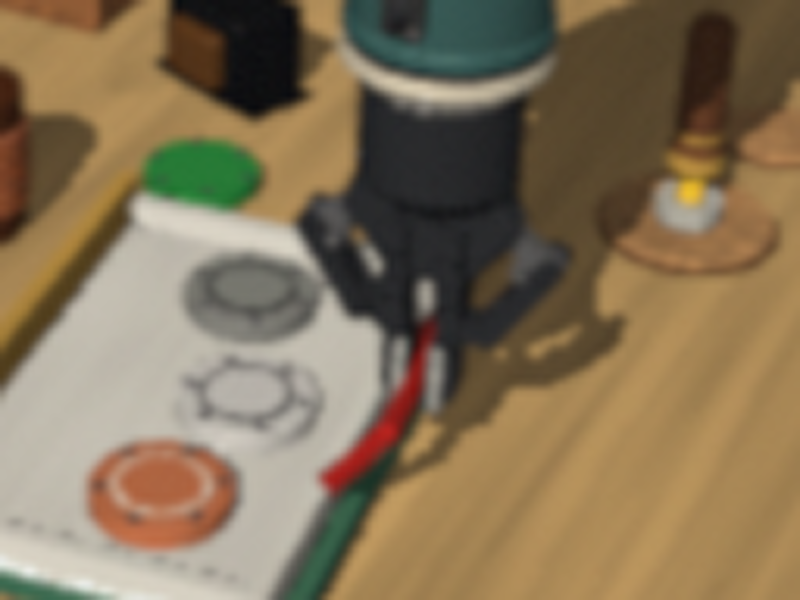

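The bar is now between the pads, with the tips near (440,408). The effective tip is about 23 mm behind the reported TCP, and I'll carry that offset forward. Next I lift along the arc with the tool vertical, so the round bar pivots in the pads, and check the force as it goes.

```bash
python3 - <<'E'
from h import *
p0=np.array(read_tcp_pos())
def go(th,v):
    q=Ro.from_rotvec(EY*th); movel(p0+q.apply(HM-HINGE)-(HM-HINGE),max_speed=v)
    print(th,read_tcp_pos().round(4) if hasattr(read_tcp_pos(),'round') else read_tcp_pos(),np.round(read_wrist_force(),1),round(read_gripper_width(),4),read_time())
for th in(.1,.2,.3,.4): go(th,.06)
dwell(1.2)
s=snapshot("side"); cv2.imwrite("pics/g3.png",cv2.resize(s["pixels"][120:264,186:378],(800,600),interpolation=cv2.INTER_CUBIC))
np.save("p0.npy",p0)
E
```

```text
0.1 [0.4677 0.0483 0.0566] [-3.   0.5 -2.9] 0.0098 10.7
0.2 [0.4762 0.0493 0.0775] [-7.  -0.  -1.3] 0.0098 11.2167
0.3 [0.4864 0.0507 0.0969] [-10.4   1.2   0.4] 0.0096 11.7333
0.4 [0.4983 0.0522 0.1153] [-16.4  -0.5   7.2] 0.0099 12.25
```

View pics/g3.png

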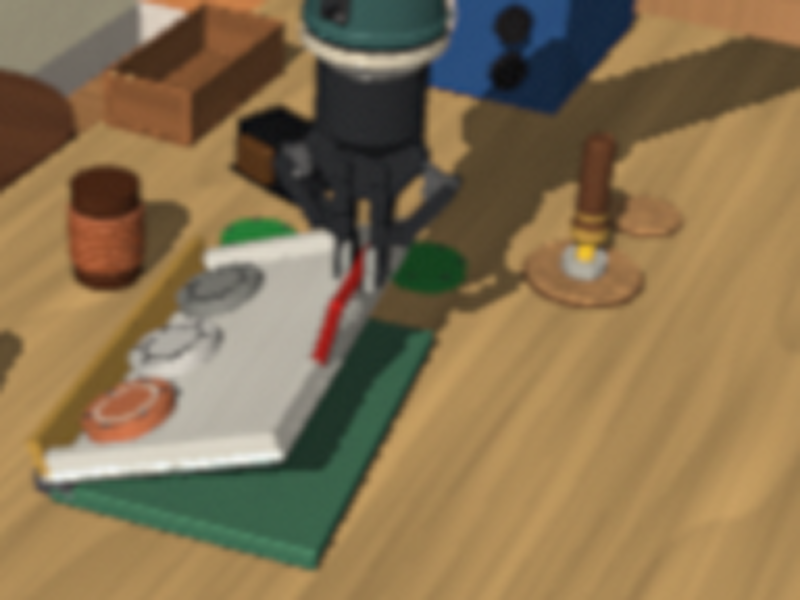

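The tray is tilted and all three caps are in a row at the fence: ceramic (220,290), chrome (175,350), copper (130,408). Now I lower it slowly, release, and re-measure the copper cap and stamp.

```bash
python3 - <<'E'
from m import *
p0=np.load("p0.npy")
for th in(.3,.2,.1,.03,-.005):
    q=Ro.from_rotvec(EY*th); movel(p0+q.apply(HM-HINGE)-(HM-HINGE),max_speed=.05)
print(read_wrist_force(),read_time()); dwell(.2)
gripper_open(); dwell(.2); movel(p0+[0,0,.16],max_speed=.2)
# clear the top view: go sideways, above the stamp's far side
mv=p0+[-.05,-.30,.0]; 
for n in("top","side"):
    s=snapshot(n); np.save(f"{n}2.npy",s,allow_pickle=True)
T=np.load("top2.npy",allow_pickle=True).item(); S=np.load("side2.npy",allow_pickle=True).item()
def cen(s,lo,hi,box,z):
    c=blob(cv2.inRange(cv2.cvtColor(s["pixels"],cv2.COLOR_BGR2HSV),lo,hi),box); e=cv2.fitEllipse(cv2.convexHull(c)); return np.round(e[0],1),onz(s,*e[0],z).round(4),np.round(e[1],1)
print("tcp",read_tcp_pos(),read_time())
for n,s,b in(("top",T,(195,170,240,225)),("side",S,(195,205,260,245))):
    try: print(n,cen(s,(5,130,90),(14,255,255),b,.044))
    except Exception as e: print(n,e)
o=np.zeros((600,800,3),np.uint8)
o[:300]=cv2.resize(T["pixels"][160:250,190:430],(800,300),interpolation=cv2.INTER_CUBIC)
o[300:,:400]=cv2.resize(S["pixels"][145:205,300:380],(400,300),interpolation=cv2.INTER_CUBIC)
o[300:,400:]=cv2.resize(S["pixels"][170:260,180:300],(400,300),interpolation=cv2.INTER_CUBIC)
cv2.imwrite("pics/g4.png",o)
E
```

```text
[-8.04702396 -0.92576023  6.10892957] 16.0417
tcp [0.46066738 0.04746329 0.1940707 ] 18.2167
top (array([211.2, 189.7]), array([0.62 , 0.154, 0.044]), array([10.6, 11.3]))
side (array([218.5, 222.8]), array([0.6165, 0.16  , 0.044 ]), array([16.2, 23.3]))
```

View pics/g4.png

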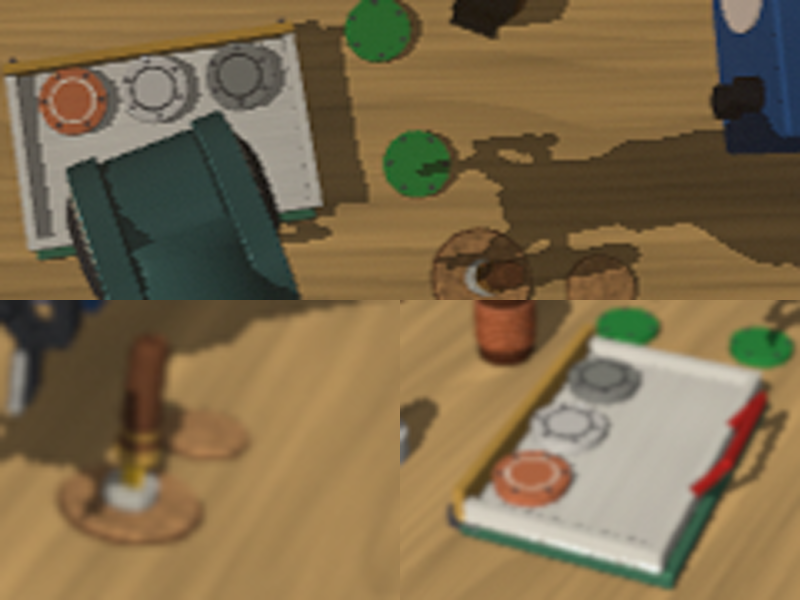

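```bash
python3 - <<'E'
from h import *
T=np.load("top2.npy",allow_pickle=True).item(); S=np.load("side2.npy",allow_pickle=True).item()
f=lambda x,y,z:onz(T,185+x/3.8095-.37,160+y/3.8095-.37,z).round(4)
g=lambda x,y,z:onz(S,300+x/5-.4,145+y/5-.4,z).round(4)
print("cork top",f(570,318,.008),"side",g(130,206,.008))
print("top cam: handle end",f(607,313,.134),"foot",f(572,316,.02))
print("side cam: handle end",g(150,45,.134),"foot",g(132,188,.02),"collar z.05",g(140,140,.05), "h-base",g(138,128,.058))
# expected pixels for a stamp at cork centre, in crop coordinates
c=np.array([.4288,-.2649])
for z in(.008,.02,.058,.134):
    q=proj(T,[*c,z]);w=proj(S,[*c,z]);print(z,((q-[185,160]+.37)*3.8095).round(0),((w-[300,145]+.4)*5).round(0))
for y in([0,1,0],[0,-1,0],[1,0,0],EX,-EY):
  for p in([.4288,-.2649,.052],[.4288,-.2649,.2],[.62,.154,.25],[.62,.154,.07]):
    q=inverse_kinematics(p,down(y).as_rotvec()); print(y,p,None if q is None else np.round(q,2))
E
```

```text
cork top [ 0.4288 -0.2649  0.008 ] side [ 0.4243 -0.255   0.008 ]
top cam: handle end [ 0.4298 -0.2676  0.134 ] foot [ 0.4303 -0.2641  0.02  ]
side cam: handle end [ 0.4278 -0.2601  0.134 ] foot [ 0.426  -0.2598  0.02  ] collar z.05 [ 0.4297 -0.2766  0.05  ] h-base [ 0.4329 -0.2785  0.058 ]
0.008 [570. 318.] [129. 198.]
0.02 [573. 318.] [131. 184.]
0.058 [583. 317.] [137. 138.]
0.134 [604. 314.] [151.  42.]
[0, 1, 0] [0.4288, -0.2649, 0.052] [ 1.13  0.54 -0.79  2.01  0.53  0.8   1.6 ]
[0, 1, 0] [0.4288, -0.2649, 0.2] [ 1.19  0.29 -0.82  1.89  0.25  1.06  1.84]
[0, 1, 0] [0.62, 0.154, 0.25] [ 0.4   0.61 -1.04  1.5   0.53  1.34  0.88]
[0, 1, 0] [0.62, 0.154, 0.07] [ 0.36  0.81 -0.98  1.66  0.75  1.09  0.73]
[0, -1, 0] [0.4288, -0.2649, 0.052] [ 0.78  0.44 -0.35  2.02  0.22  0.72 -1.27]
[0, -1, 0] [0.4288, -0.2649, 0.2] [ 0.9   0.23 -0.47  1.9   0.12  1.03 -1.19]
[0, -1, 0] [0.62, 0.154, 0.25] [ 0.08  0.45 -0.52  1.51  0.23  1.24 -2.04]
[0, -1, 0] [0.62, 0.154, 0.07] [ 0.01  0.62 -0.41  1.67  0.3   0.91 -2.09]
[1, 0, 0] [0.4288, -0.2649, 0.052] [ 0.95  0.47 -0.55  2.02  0.36  0.75  0.18
[... 346 characters left out ...]
2360148 0.        ] [0.4288, -0.2649, 0.2] [ 1.1   0.27 -0.71  1.9   0.2   1.05  0.43]
[0.99233194 0.12360148 0.        ] [0.62, 0.154, 0.25] [ 0.29  0.53 -0.84  1.5   0.41  1.29 -0.47]
[0.99233194 0.12360148 0.        ] [0.62, 0.154, 0.07] [ 0.27  0.74 -0.81  1.66  0.61  1.01 -0.62]
[ 0.12360148 -0.99233194 -0.        ] [0.4288, -0.2649, 0.052] [ 0.8   0.44 -0.36  2.02  0.23  0.72 -1.16]
[ 0.12360148 -0.99233194 -0.        ] [0.4288, -0.2649, 0.2] [ 0.92  0.24 -0.49  1.9   0.13  1.04 -1.07]
[ 0.12360148 -0.99233194 -0.        ] [0.62, 0.154, 0.25] [ 0.1   0.46 -0.54  1.51  0.24  1.24 -1.92]
[ 0.12360148 -0.99233194 -0.        ] [0.62, 0.154, 0.07] [ 0.02  0.63 -0.44  1.67  0.32  0.92 -1.98]
```

Stamp axis is about (0.4295,-0.265), standing mid-cork, and copper is at (0.620,0.154). Now I'll grasp the stamp and lift it a little.

```bash
python3 - <<'E'
from h import *
r=down(EX).as_rotvec(); c=np.array([.4295,-.265])
move_ptp([*c,.195],r); print(read_tcp_pos(),read_time())
movel([*c,.056],max_speed=.12); print(read_tcp_pos(),read_wrist_force())
f0=np.array(read_wrist_force())
grasp(); dwell(.2); print("w",read_gripper_width(),read_finger_force(),read_wrist_force(),read_moment(),read_tcp_pos(),read_time())
s=snapshot("side"); np.save("side3.npy",s,allow_pickle=True)
movel([*c,.066],max_speed=.04); dwell(.3); print(read_wrist_force(),read_moment(),read_tcp_pos(),read_gripper_width(),read_time())
s=snapshot("side"); np.save("side4.npy",s,allow_pickle=True)
for n in("side3","side4"):
    s=np.load(n+".npy",allow_pickle=True).item()
    h=cv2.cvtColor(s["pixels"],cv2.COLOR_BGR2HSV)
    m=cv2.inRange(h,(0,0,120),(40,70,255)); m[:170]=0;m[200:]=0;m[:,:312]=0;m[:,340:]=0
    y=cv2.inRange(h,(22,150,80),(35,255,255)); y[:165]=0;y[200:]=0;y[:,:312]=0;y[:,340:]=0
    for k in(m,y): P=np.argwhere(k>0); print(n,len(P),P.mean(0) if len(P) else None)
E
```

```text
[ 0.43008466 -0.26367075  0.1949777 ] 19.4167
[ 0.42985306 -0.26521057  0.05658649] [-0.55031078 -0.37354238 -0.0127309 ]
w 0.027055377057270024 58.70656290091574 [-2.54641946 -0.59410881  2.74351489] [-0.10593793  0.50849481  0.01389922] [ 0.42942555 -0.26507854  0.05601894] 21.4917
[ 1.20319224  0.29750224 -2.09227896] [-0.00300691  0.00616444 -0.00541738] [ 0.42945365 -0.2649486   0.06587686] 0.02662472447305846 22.2417
side3 53 [183.13207547 325.43396226]
side3 9 [180. 326.]
side4 51 [181.15686275 325.60784314]
side4 12 [177.33333333 326.25      ]
```

```bash
python3 - <<'E'
from h import *
movel([.4295,-.265,.18],max_speed=.15)
movel([.62,.154,.18],max_speed=.2); movel([.62,.154,.112],max_speed=.08); dwell(.3)
print(read_tcp_pos(),read_wrist_force(),read_moment(),read_time())
S=snapshot("side"); np.save("side5.npy",S,allow_pickle=True)
x0,y0,x1,y1=190,160,260,245; c=cv2.resize(S["pixels"][y0:y1,x0:x1],None,fx=7,fy=7,interpolation=cv2.INTER_CUBIC)
for z in(.044,.064,.076,.114):
    q=(proj(S,[.62,.154,z])-[x0,y0]+.5)*7; print(z,q.round(1)); cv2.circle(c,tuple(int(v) for v in q),3,(0,255,0),1)
cv2.imwrite("pics/g5.png",c); print(c.shape)
E
```

```text
[0.62012578 0.15398096 0.11224154] [ 0.07326629  0.21131667 -2.05415241] [-0.00993781  0.00573287  0.00400976] 26.95
0.044 [203.3 433.4]
0.064 [202.4 395.4]
0.076 [201.8 372.3]
0.114 [200.1 297.3]
(595, 490, 3)
```

View pics/g5.png

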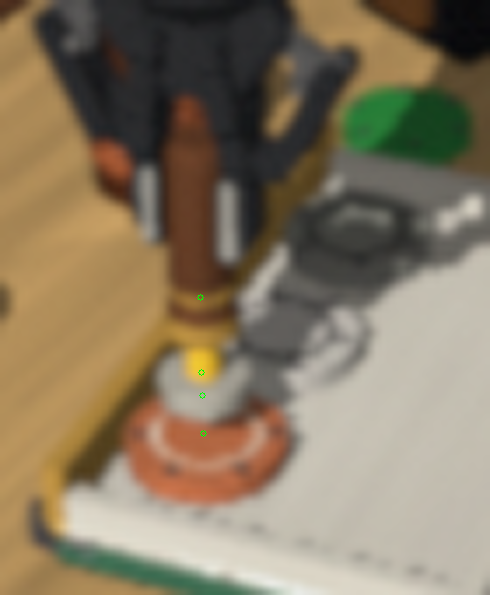

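The stamp hangs upright with its foot centred at about (204,390). That lines up with the cap's ring centre at (206,434) within about 1 mm. I'll press in small force-checked steps.

```bash
python3 - <<'E'
from h import *
b=np.mean([read_wrist_force()[2] for _ in range(3)]); z=.112; 
movel([.62,.154,.096],max_speed=.03); z=.096
while z>.076:
    z-=.0015; movel([.62,.154,z],max_speed=.02); F=read_wrist_force()[2]-b; print(round(z,4),round(F,1))
    if F>10: break
dwell(.5); print(np.array(read_wrist_force())-[0,0,b],read_moment(),read_tcp_pos(),read_time())
movel([.62,.154,z+.012],max_speed=.02); movel([.62,.154,z+.06],max_speed=.06); print(read_time(),read_wrist_force())
E
```

```text
0.0945 -0.1
0.093 -0.1
0.0915 5.6
0.09 7.2
0.0885 8.8
0.087 9.4
0.0855 11.7
[-2.57333774  0.21199806 11.04249217] [-0.18730939  0.60090508 -0.06339514] [0.62015736 0.15411896 0.08593368] 29.9333
31.6333 [-0.14263862  0.14176015 -2.79849268]
```

```bash
python3 - <<'E'
from h import *
movel([.62,.154,.185],max_speed=.15); movel([.4295,-.265,.185],max_speed=.2); movel([.4295,-.265,.066],max_speed=.12); dwell(.2)
b=read_wrist_force()[2]; z=.060; movel([.4295,-.265,z],max_speed=.03)
while z>.05:
    F=read_wrist_force()[2]-b; print(round(z,4),round(F,1))
    if F>1.5: break
    z-=.001; movel([.4295,-.265,z],max_speed=.02)
dwell(.2); gripper_open(); dwell(.3); movel([.4295,-.265,.21],max_speed=.12); print(read_time(),read_wrist_force())
move_ptp([.40,-.50,.25],down(EX).as_rotvec()); dwell(.2); print(read_time())
for n in("top","side"):
    s=snapshot(n); np.save(n+"9.npy",s,allow_pickle=True)
    if n=="side":
        for a in("side3",n+"9"):
            q=np.load(a+".npy",allow_pickle=True).item(); h=cv2.cvtColor(q["pixels"],cv2.COLOR_BGR2HSV)
            for m in(cv2.inRange(h,(0,0,120),(40,70,255)),cv2.inRange(h,(22,150,80),(35,255,255)),cv2.inRange(h,(0,100,0),(14,255,95))):
                m[:150]=0;m[200:]=0;m[:,:312]=0;m[:,340:]=0; P=np.argwhere(m>0); print(a,len(P),P.mean(0))
    else:
        h=cv2.cvtColor(s["pixels"],cv2.COLOR_BGR2HSV); m=cv2.inRange(h,(5,130,90),(14,255,255)); m[225:]=0;m[:170]=0;m[:,:195]=0;m[:,240:]=0
        P=np.argwhere(m>0).mean(0); print("copper",onz(s,P[1],P[0],.044))
        # handle & tops difference against picture 2
        t0=np.load("top2.npy",allow_pickle=True).item()["pixels"].astype(int); d=np.abs(s["pixels"].astype(int)-t0).max(2)
        print("caps diff",(d[165:200,200:280]>40).sum())
E
```

```text
0.06 0.2
0.059 0.9
0.058 0.6
0.057 0.2
0.056 6.0
39.7333 [-0.37775319 -0.115675   -0.22608912]
40.8833
copper [0.61917996 0.15336676 0.044     ]
caps diff 67
side3 71 [177.87323944 326.05633803]
side3 9 [180. 326.]
side3 119 [161.78151261 328.72268908]
side9 52 [183.19230769 325.28846154]
side9 9 [180. 326.]
side9 117 [162.25641026 328.56410256]
```

The stamp is back in the same place, upright (same pixels as before, to within 0.5 px), and the copper cap hasn't moved. I'll hand the job in.

```bash
python3 -c "
from bench import *
print(finish_job())"
```

```text
the job is handed in; nothing more can be done
None
```

I handed the job in: the caps are in their row, the copper cap was stamped once at about 11 N, and the stamp is back upright on the large cork; no verdict came back, and my last check was by pixel measurements.

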